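# Pull a sprung cutting gauge out to its mark on the chopping board

## Task

Pick the pull-out cutting gauge off its wooden rest by the handle and lay it flat and square on the chopping board, its cross head hooked over the board's long far edge (away from you, clear of the corners). Then pull the handle straight back against the spring until the dark band on the rod has just come fully out of the sleeve (do not pull on to the stop). Finish while still holding it there, hooked and stretched, and do not disturb the other things on the worktop.

Things in the scene. Friction and masses are not known exactly. Their poses are not given: they have to be found in the camera images.
- gauge: the pull-out cutting gauge, 160 g, loose, lying on its rest at the start: a black upright handle block (60 long x 22 wide x 42 high, grip it across the 22 mm) on the rear of a square aluminium sleeve (16 x 16, mouth with a dark collar 20 wide at x = +105), out of which a 10 mm steel rod with a cross head slides. Origin: middle of the handle, at the level underside of the sleeve; x points along the rod to the head, z up. The underside lies on the board or rest
- gauge_rod (a joint): how far the rod is pulled out of the sleeve, in m: 0 fully in (where the spring keeps it), 0.060 when the rear edge of the dark band (a black ring 8 mm wide on the bare steel rod, hidden in the sleeve at first) is just out at the sleeve's mouth, 0.085 the stop. The spring pulls it in with about 1.5 N at 0 and 7.5 N at 0.060 (100 N/m)
- lip (a point): point at the lower edge of the head's lip, mid-width, on its inner face (the face towards the handle, which bears on the board's edge). The cross head is steel, 70 mm wide across the rod; its top plate lies on the board and its lip, 6 mm thick, hangs 16 mm below the underside of the sleeve. With the rod in, this point is at x = +130, y = 0, z = -16 mm in the gauge's frame, and it moves along +x by the joint's value. Its axes are the gauge's
- board: wooden chopping board, 210 (x) x 300 (y) x 22 mm thick, lying flat, does not move (grippy feet). Origin: centre of its underside, z = 0; the long far edge is the face at x = +105, which looks away from the robot
- rest: light wooden slab 170 (x) x 60 (y) x 20 mm, fixed, on which the gauge lies along x with the lip hanging free over its +x end. Origin: centre of its underside. Rest and board can be either way round, left or right. Over the right half of the worktop (y below 0) a wall shelf hangs 0.55 m above it, behind x = 0.62: keep the arm in front of or below it
- spice: spice jar with a red cap, diameter 45, 108 high, bystander behind the work; origin: centre of its underside
- pot: little round white pot with a knobbed lid, diameter 50, 35 high, bystander at the far right; origin: centre of its underside
- spoon: teaspoon, 130 x 27 x 11, bystander at the front right; origin: centre of its underside
- timer: black egg-shaped kitchen timer, diameter 49, 60 high, bystander at the front left; origin: centre of its underside
There are look-alikes about, which are no part of the job. What is shaped like the gauge but green is not meant.

How it is judged:
On the way, in this order (a step that is already met when the one before it is completed fails the run):
1. the gauge is laid on the board with its lip hooked behind the long far edge, square to it, the rod still in (x of lip in the frame of board between 0.1 and 0.14 m and y of lip in the frame of board between -0.11 and 0.11 m and z of lip in the frame of board between -0.002 and 0.014 m and angle between the x axis of gauge and the x axis of board, either way round below 0.09 rad and angle between gauge's own z axis and vertical below 0.12 rad and contact force between the fingers and gauge above 3 N and value of joint gauge_rod below 0.025 m), for 0.2 s.
2. the rod is pulled out to its mark with the lip flush against the edge, and held (x of lip in the frame of board between 0.1 and 0.113 m and y of lip in the frame of board between -0.11 and 0.11 m and z of lip in the frame of board between -0.002 and 0.014 m and angle between the x axis of gauge and the x axis of board, either way round below 0.09 rad and angle between gauge's own z axis and vertical below 0.12 rad and value of joint gauge_rod between 0.056 and 0.07 m and contact force between the fingers and gauge above 3 N and contact force between gauge and board above 4 N), for 0.3 s.
At the end, for the whole second after the job is handed in: still gripped (over 3 N) and at rest; lip on the board's long far edge (-5 to +8 mm), at most 110 mm from its middle, at least 8 mm below the board's top, square within 5 degrees, level within 7; rod out 56 to 70 mm (band just out); over 4 N between gauge and board (all of step 2 and linear speed of gauge below 0.02 m/s and velocity of joint gauge_rod between -0.02 and 0.02 m/s); the arm keeps its last pose, push and grip.
It fails at once if the rod is pulled on to its stop (value of joint gauge_rod above 0.082 m).
It fails at once if the spice jar is disturbed (moved over 20 mm) (distance of spice from where it was at the start of the episode above 0.02 m).
It fails at once if the lidded pot is disturbed (moved over 20 mm) (distance of pot from where it was at the start of the episode above 0.02 m).
It fails at once if the teaspoon is disturbed (moved over 20 mm) (distance of spoon from where it was at the start of the episode above 0.02 m).
It fails at once if the kitchen timer is disturbed (moved over 20 mm) (distance of timer from where it was at the start of the episode above 0.02 m).
It also fails if it takes over 42 s, if anything falls off the work surface, if the arm or the gripper's body presses on something with over 40 N, if the wrist force passes 120 N, or if a joint passes its speed limit or range.

## Robot

A 6-joint arm with a two-finger parallel gripper is mounted at the origin on a cart in front of the work surface, level with it; the furniture and walls round the work are solid. World frame = base frame: x ahead of the robot, y to its left, z up, the work surface at z = 0. Lengths are in m, angles in rad, forces in N, time in s.
With the tool pointing down it reaches from about 0.375 to 0.975 m from the base axis. Payload 3.8 kg.
Tool frame: the origin (TCP) lies at the very end of the fingers, on their centre line; the grasp point (between the pads) lies 19 mm behind it (bot.grip_depth is the distance from the TCP to the grasp point, in m); z points along the fingers, y is the line along which they close (so a half turn about z gives the same grasp; the last joint's range is limited). The gripper opens to 85 mm and grips with 20 to 120 N. Pads are 22 mm wide; open, the fingers measure 114 mm over their backs; the gripper's body (76 mm by 85 mm) begins 54 mm behind the grasp point. The pads swing forward as they close: fully open they stand 13 mm farther back than shut.
Start: joints at [1.19, 0.264, 1.604, -0, 1.274, -0.037], TCP at [0.228, 0.635, 0.231] pointing down, gripper open.
Joint ranges: [-2.63, 2.63], [-0.94, 2.18], [0.31, 2.57], [-1.31, 4.45], [0, 2.66], [-2.55, 2.55]. Speed limits (rad/s): [2.57, 2.57, 3.14, 3.14, 3.14, 3.14].

## Interface

Orientations are given as [roll, pitch, yaw] about the fixed x, y, z axes, in that order (R = Rz(yaw) Ry(pitch) Rx(roll)).
In Python, from rig import telemetry, optics, order, bot gives the robot as it stands.
- The arm moves only by the tool arm_command, never from a script. Its argument "moves" is a list that holds one entry, the list of rows, each a list of 6 numbers: the shift along the tool's x, y, z in mm, then the turn, a rotation vector about the tool's x, y, z in degrees. In form: [[[x, y, z, wx, wy, wz], ...]]. A call has exactly 10 rows; each row is the pose to reach, as a shift and turn from the pose commanded when the call began, along the tool's axes at that moment; what a row does not reach only later rows make up. A row lasts 1/8 s, in which the tool goes at most 62.5 mm and 10.7 degrees, less where a joint would pass 70% of its speed; a pose out of reach is approached as far as the arm can. A call with a gripper value outside its range is refused whole. "hand" is the finger opening in mm, from 0 to 85.4, set as the call begins (left out, the last holds). The fingers move at their own pace and stop on an object; "force" is the grip in N (left out, the last holds). Time passes only in rows, so rows that repeat a pose let the fingers close, or fill a call up. It gives the time, the measured TCP pose, the force, the opening and the grip force at its end, in the units of the state.
- telemetry.observe(): the state, without advancing time (a new reading comes with each control period).
- optics.read_camera(name): name is "scene" or "top"; returns a dict with "image" (480x640x3 uint8, red, green, blue), "z_map" (480x640 float32, m along the optical axis (not along the pixel's ray), 0 where there is no reading), "fx", "fy", "cx", "cy" (pixels), "R" (3x3) and "t" (3): a world point X has camera coordinates R X + t. Camera axes: x right, y down, z forward; pixel columns grow to the right and rows downward; lengths in m; the calibration is good to about 2 mm. A picture is of the moment at which its call begins.
- order.hand_in(): hands the job in; it is judged then, once.
The state is a dict: "t": time; "qpos": joint angles; "dq": joint speeds; "tau": joint torques, N m; "tcp_pos": TCP position; "orientation": TCP orientation; "contact_force": force on the tool from outside, world axes, zero at the start; "torque": the same for the moment, N m; "opening": finger opening in m; "grip_force": force on a finger pad.
Only numpy, scipy, OpenCV 4.12 (cv2) and the standard library are available. Lean on these libraries where they do the work, as an engineer would, in place of code of your own. Each camera call takes 0.05 s, during which the arm holds its last target. There are 200 camera calls.

## Working session

There is one attempt and no reset: what is moved stays moved. The work goes in short steps, Python scripts to look and compute and a tool call to move; the robot and the scene stay as the last step left them, time stands still between calls to the robot, and variables do not carry over. Pictures are saved under pics/ and viewed, at most 10 in all, crops included, and the job is handed in when it is done.

Besides the shell and the picture viewer there is one more tool, called after "Request:" as name(argument=value, ...), one argument or row to a line, values as JSON. arm_command: Moves the arm, as the interface text tells. Its arguments: {"type":"object","properties":{"moves":{"type":"array","items":{"type":"array","items":{"type":"array","items":{"type":"number"}}}},"hand":{"type":"number"},"force":{"type":"number"}},"required":["moves"]}

```bash
mkdir -p pics; ls
python3 - <<'E'
from rig import telemetry, optics, bot
import cv2, numpy as np
print(telemetry.observe())
for n in("scene","top"):
    c=optics.read_camera(n); np.savez(f"pics/{n}0.npz",**c); cv2.imwrite(f"pics/{n}0.png",c["image"][:,:,::-1])
    print(n,c["fx"],c["cx"],c["cy"],c["R"],c["t"])
E
```

```text
pics
{'t': 0.0, 'qpos': array([ 1.19010734e+00,  2.64751414e-01,  1.60538327e+00, -6.53598068e-06,
        1.27368493e+00, -3.68880234e-02]), 'dq': array([-7.93717127e-04,  1.88780762e-04, -1.33811218e-03,  8.08393165e-04,
       -3.21395197e-05,  9.04415781e-04]), 'tau': array([ 1.60748750e-04, -5.15082049e+01, -3.67322695e+01, -8.43474163e-05,
        1.26980210e-02, -1.34256659e-06]), 'tcp_pos': array([0.2272455 , 0.6348219 , 0.22995818]), 'orientation': array([-3.13936698e+00, -7.58883798e-05,  2.79779353e+00]), 'contact_force': array([-0.47979447, -0.03375884, -0.0826832 ]), 'torque': array([0.00395858, 0.00958385, 0.00837992]), 'grip_force': 0.0, 'opening': 0.0854606628001411}
scene 482.33277562941 325.36560269878396 239.76707953046215 [[ 0.6870914  -0.72654866  0.00569719]
 [-0.5546618  -0.52957195 -0.64179735]
 [ 0.46931408  0.43781342 -0.76685312]] [-0.47394777  0.24551192  1.40972008]
top 491.5921849821813 322.9544424139219 238.19338653640915 [[ 0.00674212 -0.99967307 -0.02466361]
 [-0.99674122 -0.00473562 -0.08052654]
 [ 0.08038341  0.02512616 -0.99644728]] [-0.1178428   0.5355689   1.29589269]
```

View pics/top0.png

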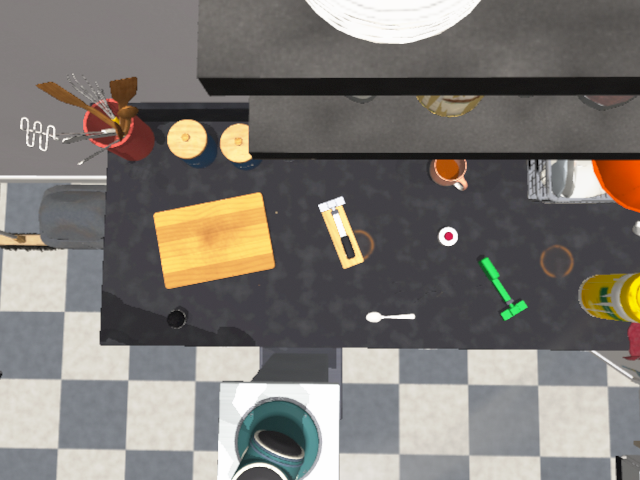

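View pics/scene0.png

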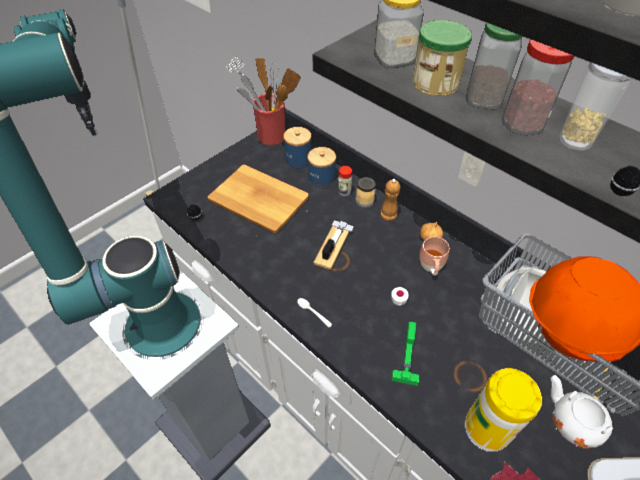

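Candidates for the gauge in the top view are the aluminium/black tool on the wooden rest at (340,232) and the green look-alike at (500,288). I choose the one on the rest. The board is at (213,240), the timer at (176,318), the spoon at (390,317) and the pot at (448,236). The spice jar is at scene (345,180), under the shelf.

```bash
cat > h.py <<'E'
import numpy as np, cv2
def load(n,k=0): return dict(np.load(f"pics/{n}{k}.npz"))
def ray(c,uv,z):
    uv=np.atleast_2d(np.asarray(uv,float)); d=np.c_[(uv[:,0]-c["cx"])/c["fx"],(uv[:,1]-c["cy"])/c["fy"],np.ones(len(uv))]@c["R"]
    o=-c["R"].T@c["t"]; return o+d*((z-o[2])/d[:,2])[:,None]
def cloud(c):
    v,u=np.mgrid[:480,:640]; z=c["z_map"]
    p=np.stack([(u-c["cx"])/c["fx"]*z,(v-c["cy"])/c["fy"]*z,z],-1)
    return (p-c["t"])@c["R"]
E
python3 - <<'E'
from h import *
c=load("top"); im=c["image"]; hsv=cv2.cvtColor(im,cv2.COLOR_RGB2HSV); P=cloud(c)
cv2.imwrite("pics/crop1.png",cv2.resize(im[190:280,300:380,::-1],None,fx=6.5,fy=6.5,interpolation=cv2.INTER_CUBIC))
wood=cv2.inRange(hsv,(10,60,120),(28,255,255))
def rect(m,x0,x1,y0,y1,z,name):
    k=np.zeros_like(m); k[y0:y1,x0:x1]=m[y0:y1,x0:x1]
    cs,_=cv2.findContours(k,cv2.RETR_EXTERNAL,cv2.CHAIN_APPROX_NONE); pts=np.vstack([a for a in cs if cv2.contourArea(a)>15])[:,0]
    w=ray(c,pts,z)[:,:2]*1000; (ce,s,a)=cv2.minAreaRect(w.astype(np.float32)); print(name,"centre",np.round(ce,1),"size",np.round(s,1),"ang",round(a,2),"zmed",np.median(P[k>0][:,2]).round(4))
rect(wood,145,285,185,295,.022,"board"); rect(wood,310,375,190,275,.020,"rest")
dark=((im.max(2)<60)&(P[:,:,2]>.04)).astype(np.uint8)*255
for u0,u1,v0,v1,n in((310,375,190,275,"handle"),):
    k=np.zeros_like(dark);k[v0:v1,u0:u1]=dark[v0:v1,u0:u1]; q=P[k>0]; print(n,len(q),q.min(0),q.max(0),np.median(q[:,2]))
    top=q[q[:,2]>np.percentile(q[:,2],95)-.008]; r=cv2.minAreaRect((top[:,:2]*1000).astype(np.float32)); print(r,len(top))
# things above rest height
m=(P[190:280,300:380,2]>.012); 
met=((hsv[:,:,1]<60)&(im.min(2)>110)&(P[:,:,2]>.015)).astype(np.uint8)*255
k=np.zeros_like(met);k[190:275,310:375]=met[190:275,310:375]; q=P[k>0]; print("metal",len(q)); r=cv2.minAreaRect((q[:,:2]*1000).astype(np.float32)); print(r,np.median(q[:,2]))
s=load("scene"); Q=cloud(s)
for n,u,v in(("spice",345,172),("jar2",366,190),("timer",194,211),("mill",390,205)): print(n,Q[v,u].round(3))
for n,u,v in(("timer",176,318),("pot",448,236),("spoon",390,317),("shelfedge",400,158)): print(n,P[v,u].round(3))
E
```

```text
board centre [530.4 179.8] size [211.8 301.8] ang 11.4 zmed 0.0209
rest centre [ 548.4 -185.5] size [165. 102.] ang 21.61 zmed 0.0196
handle 52 [ 0.48438378 -0.19637886  0.05518441] [ 0.5392202  -0.1651371   0.06692566] 0.06216514669391146
((511.1947937011719, -179.36459350585938), (55.22893142700195, 18.205453872680664), 19.73429298400879) 48
metal 411
((539.653564453125, -157.17431640625), (207.7576904296875, 69.91375732421875), 13.707550048828125) 0.032851543934244665
spice [ 0.758 -0.028  0.115]
jar2 [ 0.761 -0.122  0.09 ]
timer [0.313 0.255 0.053]
mill [ 0.777 -0.216  0.072]
timer [0.324 0.264 0.056]
pot [ 0.542 -0.444  0.035]
spoon [ 0.328 -0.293  0.014]
shelfedge [ 0.621 -0.25   0.561]
```

View pics/crop1.png

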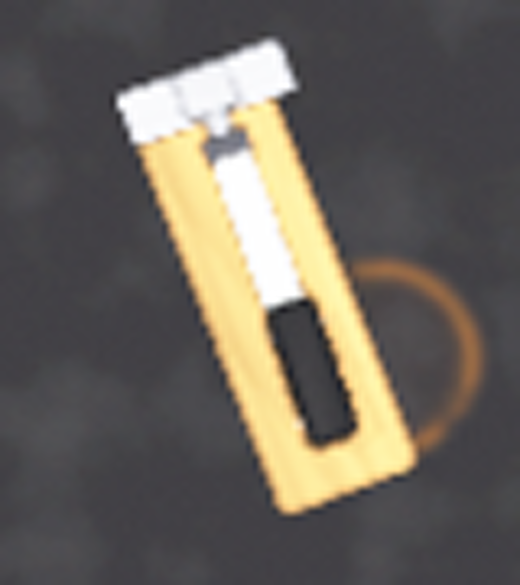

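The crop shows the aluminium and black gauge, with its handle at top px ~(348,247) and its head at ~(332,205) at the far end, overhanging the rest. It is the right one. I'll refine its axis next.

```bash
cat >> h.py <<'E'
from scipy.spatial.transform import Rotation as Ro
def rows(p0,e0,targets):
    """targets: list of (x,y,z mm, yaw deg) tool-down; prints shift/rotvec in the tool axes of pose p0(m),e0(rpy)"""
    R0=Ro.from_euler("xyz",e0)
    for x,y,z,yaw in targets:
        d=R0.inv().apply(np.array([x,y,z])-1000*np.asarray(p0)); w=(R0.inv()*Ro.from_euler("xyz",[180,0,yaw],degrees=True)).as_rotvec(degrees=True)
        print(np.round(np.r_[d,w],1).tolist())
E
python3 - <<'E'
from h import *
def cont(m,box,minA=10):
    k=np.zeros(m.shape,np.uint8);x0,x1,y0,y1=box;k[y0:y1,x0:x1]=m[y0:y1,x0:x1]
    cs,_=cv2.findContours(k,cv2.RETR_EXTERNAL,cv2.CHAIN_APPROX_NONE); return max(cs,key=cv2.contourArea)[:,0],k
c=load("top"); im=c["image"]; hsv=cv2.cvtColor(im,cv2.COLOR_RGB2HSV)
def rep(n,m,box,z,c=c):
    p,k=cont(m,box); r=cv2.minAreaRect((ray(c,p,z)[:,:2]*1000).astype(np.float32)); print(n,np.round(r[0],1),np.round(r[1],1),round(r[2],2),len(p))
rep("handle",im.max(2)<75,(336,356,234,261),.062)
rep("sleeve",(im.min(2)>200),(331,349,213,238),.036)
rep("head",(im.min(2)>170),(312,348,192,213),.032)
rep("rest",cv2.inRange(hsv,(10,60,120),(28,255,255))>0,(316,368,212,272),.020)
s=load("scene"); ims=s["image"]; hs=cv2.cvtColor(ims,cv2.COLOR_RGB2HSV)
rep("board/scene",cv2.inRange(hs,(10,60,120),(28,255,255))>0,(200,315,160,235),.022,s)
rep("handle/scene",ims.max(2)<60,(318,338,232,262),.055,s)
print("start rows: to (400,150,230) and (511,-179,180), yaw 20.5")
rows([.228,.635,.231],[np.pi,0,2.798],[(400,230,230,80),(511,-179,180,20.5)])
E
```

```text
handle [ 511.2 -179.2] [54.8 18.8] 18.59 49
sleeve [ 571.2 -157.7] [62.5 17.4] 20.14 52
head [ 624.  -137.5] [29.4 70. ] 19.79 66
rest [ 543.3 -172.4] [165.   73.8] 21.61 245
board/scene [530.6 179.4] [215.7 307.3] 11.42 209
handle/scene [ 504.1 -185.6] [76.1 25. ] 21.71 42
start rows: to (400,150,230) and (511,-179,180), yaw 20.5
[-298.4, -323.4, 1.0, 0.0, -0.0, 80.3]
[-540.7, -671.1, 51.0, 0.0, -0.0, 139.8]
```

Request:
arm_command(
  moves=[
    [[-37,-46,0,0,0,9.5],[-74,-92,0,0,0,19],[-111,-138,5,0,0,28.5],[-148,-184,10,0,0,38],[-185,-230,15,0,0,47.5],[-222,-276,20,0,0,57],[-259,-322,25,0,0,66.5],[-296,-368,30,0,0,76],[-333,-414,35,0,0,85.5],[-370,-460,40,0,0,95]],
  ],
  hand=85,
)

```text
t: 1.35
tcp_pos: [0.4209, 0.0759, 0.191]
orientation: [3.141, -0.0, 1.134]
contact_force: [1.3, 1.2, -0.5]
opening: 0.0848
grip_force: 0.0
```

Run:
```python
from h import *; from rig import telemetry
s=telemetry.observe(); print(s["t"],s["tcp_pos"],s["orientation"]); rows(s["tcp_pos"],s["orientation"],[(511,-179,110,20.2),(511,-179,31,20.2)])
```

```text
1.35 [0.42088464 0.07587911 0.19104696] [ 3.14127089e+00 -3.50973081e-04  1.13441392e+00]
[-192.9, 189.4, 81.0, 0.0, -0.0, 44.8]
[-193.0, 189.3, 160.0, 0.0, -0.0, 44.8]
```

Request:
arm_command(
  moves=[
    [[-35,34,15,0,0,8],[-70,68,30,0,0,16],[-105,103,45,0,0,24],[-140,137,60,0,0,32],[-175,172,70,0,0,40],[-193,189.5,80,0,0,44.8],[-193,189.5,100,0,0,44.8],[-193,189.5,125,0,0,44.8],[-193,189.5,150,0,0,44.8],[-193,189.5,162,0,0,44.8]],
  ],
)

```text
t: 2.6
tcp_pos: [0.5108, -0.1763, 0.0274]
orientation: [-3.139, 0.002, 0.358]
contact_force: [-0.5, -0.7, 1.2]
opening: 0.0846
grip_force: 0.0
```

Run:
```python
from h import *; from rig import telemetry,optics
s=telemetry.observe(); print(s["t"],s["tcp_pos"],s["orientation"],s["contact_force"],s["qpos"]); rows(s["tcp_pos"],s["orientation"],[(511,-179,28,20.2)])
im=optics.read_camera("scene")["image"]; cv2.imwrite("pics/a.png",cv2.resize(im[170:300,240:420,::-1],None,fx=4,fy=4,interpolation=cv2.INTER_CUBIC))
```

```text
2.6 [ 0.51081727 -0.17628717  0.02735515] [-3.13934637e+00  2.49245028e-03  3.57749572e-01] [-0.49189425 -0.65939332  1.20012539] [-3.78399343e-01  2.30442676e-01  2.06227677e+00 -1.18150141e-05
  8.52228503e-01  8.34658004e-01]
[-0.8, 2.6, -0.6, -0.1, 0.1, 0.3]
```

View pics/a.png

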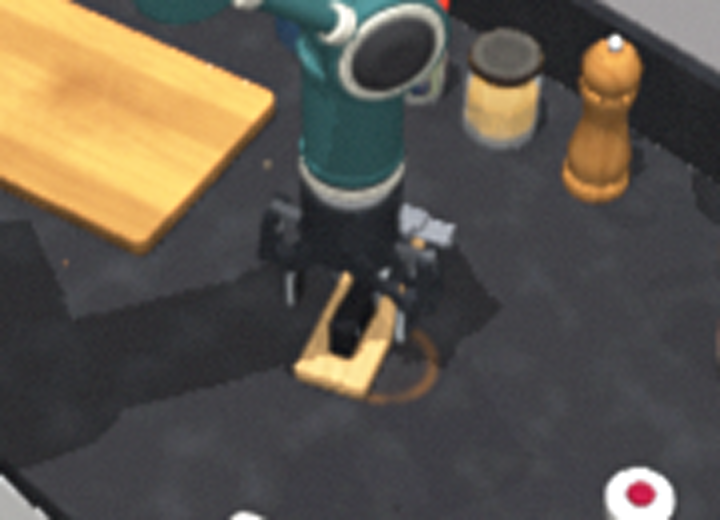

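The fingers straddle the handle, at about crop (350,320), clear of the rest. I'll close on it.

Request:
arm_command(
  moves=[
    [[0,0,0,0,0,0],[0,0,0,0,0,0],[0,0,0,0,0,0],[0,0,0,0,0,0],[0,0,0,0,0,0],[0,0,0,0,0,0],[0,0,0,0,0,0],[0,0,0,0,0,0],[0,0,0,0,0,0],[0,0,0,0,0,0]],
  ],
  hand=5,
  force=60,
)

```text
t: 3.9
tcp_pos: [0.5133, -0.1773, 0.0304]
orientation: [3.14, -0.002, 0.358]
contact_force: [0.1, -1.3, 5.5]
opening: 0.0214
grip_force: 60.2
```

Run:
```python
from h import *; from rig import telemetry,optics
s=telemetry.observe(); print(s["t"],s["tcp_pos"],s["orientation"],s["contact_force"])
b=np.radians(11.4); o=np.array([530.4,179.8])+(-10)*np.array([np.cos(b),np.sin(b)]); print("gauge origin goal",o)
rows(s["tcp_pos"],s["orientation"],[(511,-179,128,20.2),(o[0],o[1],100,11.4)])
for k in "xy": pass
```

```text
3.9 [ 0.51334897 -0.17730163  0.03042021] [ 3.14009547e+00 -1.51675988e-03  3.57848613e-01] [ 0.05017083 -1.316764    5.45581123]
gauge origin goal [520.59728825 177.8234266 ]
[-2.6, 0.9, -97.6, 0.1, -0.1, 0.3]
[131.3, -330.0, -69.9, 0.1, -0.1, 9.1]
```

Request:
arm_command(
  moves=[
    [[0,0,-15,0,0,0],[0,0,-35,0,0,0],[0,0,-60,0,0,0],[0,0,-85,0,0,0],[10,-30,-90,0,0,1.5],[33,-85,-90,0,0,3],[56,-140,-90,0,0,4.5],[79,-195,-90,0,0,6],[102,-250,-90,0,0,7.5],[118,-295,-90,0,0,9]],
  ],
)

```text
t: 5.15
tcp_pos: [0.5189, 0.1431, 0.1197]
orientation: [-3.141, 0.0, 0.201]
contact_force: [-0.2, 0.3, -2.4]
opening: 0.0213
grip_force: 59.3
```

Request:
arm_command(
  moves=[
    [[8,-20,0,0,0,0],[13,-35,0,0,0,0],[13,-35,0,0,0,0],[13,-35,0,0,0,0],[13,-35,0,0,0,0],[13,-35,0,0,0,0],[13,-35,0,0,0,0],[13,-35,0,0,0,0],[13,-35,0,0,0,0],[13,-35,0,0,0,0]],
  ],
)

```text
t: 6.4
tcp_pos: [0.5253, 0.1778, 0.1193]
orientation: [3.142, 0.0, 0.201]
contact_force: [0.0, 0.4, -1.5]
opening: 0.0211
grip_force: 59.3
```

Run:
```python
from h import *; from rig import telemetry,optics
s=telemetry.observe(); print(s["t"],s["tcp_pos"],s["orientation"],s["contact_force"],s["opening"])
rows(s["tcp_pos"],s["orientation"],[(520.6,177.8,120,11.4)])
for n in("scene","top"):
    c=optics.read_camera(n); np.savez(f"pics/{n}1.npz",**c)
a=load("top",1)["image"][150:310,130:330,::-1]; b=load("scene",1)["image"][130:250,200:360,::-1]
cv2.imwrite("pics/b.png",np.hstack([cv2.resize(a,(500,400),interpolation=cv2.INTER_CUBIC)[:, :300+100],cv2.resize(b,(400,300),interpolation=cv2.INTER_CUBIC).__class__(shape=(0,)) if 0 else cv2.copyMakeBorder(cv2.resize(b,(400,300),interpolation=cv2.INTER_CUBIC),0,100,0,0,cv2.BORDER_CONSTANT)]))
```

```text
6.4 [0.52528674 0.17776357 0.1192744 ] [3.14158450e+00 2.84661515e-05 2.00879039e-01] [ 0.01094191  0.41562507 -1.53842701] 0.021085986561933372
[-4.6, -1.0, -0.7, 0.0, 0.0, 0.1]
```

View pics/b.png

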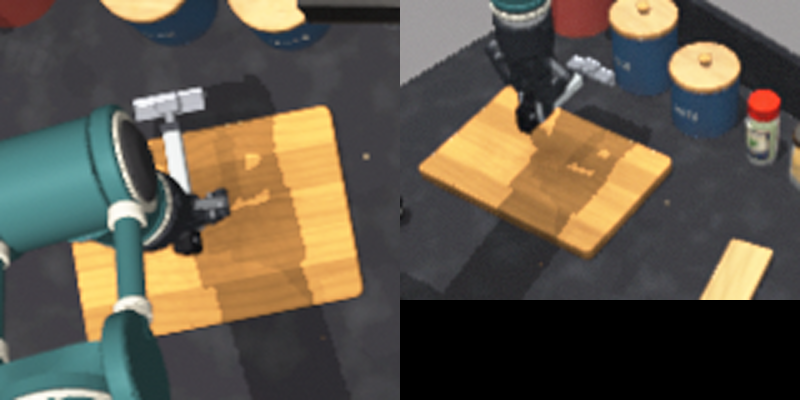

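The gauge is held, with its head at crop (170,103), top px ~(198,191), just past the far edge. The rest is empty. I'll measure the head in the board frame.

```bash
cat > m.py <<'E'
import sys; from h import *
k=int(sys.argv[1]); z=float(sys.argv[2]); c=load("top",k); im=c["image"]; P=cloud(c)
hsv=cv2.cvtColor(im,cv2.COLOR_RGB2HSV)
m=((hsv[:,:,1]<50)&(im.min(2)>120)).astype(np.uint8); k0=np.zeros_like(m); k0[165:212,178:220]=m[165:212,178:220]
cs,_=cv2.findContours(k0,cv2.RETR_EXTERNAL,cv2.CHAIN_APPROX_NONE); p=max(cs,key=cv2.contourArea)[:,0]
q=P[k0>0]; print("z head pct",np.percentile(q[:,2],[20,50,80]).round(4))
b=np.radians(11.4); B=np.array([[np.cos(b),np.sin(b)],[-np.sin(b),np.cos(b)]])
w=(ray(c,p,z)[:,:2]*1000-[530.4,179.8])@B.T
print("board-frame contour x",w[:,0].min().round(1),w[:,0].max().round(1),"y",w[:,1].min().round(1),w[:,1].max().round(1))
front=[w[(abs(w[:,1]-y)<2.5),0].max() for y in np.arange(w[:,1].min()+6,w[:,1].max()-6,4)]
ys=np.arange(w[:,1].min()+6,w[:,1].max()-6,4); f=np.polyfit(ys,front,1); print("front edge slope deg (gauge yaw rel. board = -)",np.degrees(np.arctan(f[0])).round(2),"front x at mid",np.polyval(f,ys.mean()).round(1),"ymid",((w[:,1].min()+w[:,1].max())/2).round(1))
E
python3 m.py 1 .125
python3 - <<'E'
from h import *
c=load("top",0); im=c["image"]; m=((im.min(2)>170)).astype(np.uint8); k=np.zeros_like(m); k[192:213,312:348]=m[192:213,312:348]
cs,_=cv2.findContours(k,cv2.RETR_EXTERNAL,cv2.CHAIN_APPROX_NONE); p=max(cs,key=cv2.contourArea)[:,0]
print("head z",np.percentile(cloud(c)[k>0][:,2],[20,50,80]))
a=np.radians(20.2); w=(ray(c,p,.032)[:,:2]*1000-[511.2,-179.2])@np.array([[np.cos(a),np.sin(a)],[-np.sin(a),np.cos(a)]]).T
print(w.min(0),w.max(0))
E
```

```text
z head pct [0.1128 0.1181 0.1243]
board-frame contour x 97.6 127.0 y -39.5 30.4
front edge slope deg (gauge yaw rel. board = -) 1.23 front x at mid 125.9 ymid -4.6
head z [0.02485809 0.02851293 0.03420971]
[105.60079983 -34.87741188] [135.17073865  35.10288927]
```

Request:
arm_command(
  moves=[
    [[0,0,12,0,0,-0.4],[0,0,27,0,0,-0.8],[0,0,42,0,0,-0.8],[0,0,57,0,0,-0.8],[0,0,68,0,0,-0.8],[0,0,76,0,0,-0.8],[0,0,82,0,0,-0.8],[0,0,86,0,0,-0.8],[0,0,88,0,0,-0.8],[0,0,88,0,0,-0.8]],
  ],
)

```text
t: 7.75
tcp_pos: [0.5256, 0.1778, 0.0326]
orientation: [3.142, -0.0, 0.215]
contact_force: [-3.2, -0.9, 5.5]
opening: 0.0214
grip_force: 60.0
```

```bash
python3 - <<'E'
from h import *; from rig import telemetry,optics
s=telemetry.observe(); print(s["t"],s["tcp_pos"],s["orientation"],s["contact_force"],s["torque"],s["opening"])
for n in("scene","top"):
    c=optics.read_camera(n); np.savez(f"pics/{n}2.npz",**c)
a=load("top",2)["image"][150:310,130:290,::-1]; b=load("scene",2)["image"][140:220,210:310,::-1]
cv2.imwrite("pics/c.png",np.hstack([cv2.resize(a,(400,400),interpolation=cv2.INTER_CUBIC),cv2.copyMakeBorder(cv2.resize(b,(400,320),interpolation=cv2.INTER_CUBIC),0,80,0,0,cv2.BORDER_CONSTANT)]))
E
python3 m.py 2 .034
```

```text
7.75 [0.52559268 0.17779976 0.03255652] [ 3.14157219e+00 -4.18338534e-04  2.14724120e-01] [-3.24780432 -0.87574254  5.5148397 ] [-0.16723224  0.48677735  0.05081993] 0.0213524135908654
z head pct [0.0259 0.0317 0.0377]
board-frame contour x 99.2 128.6 y -37.4 33.8
front edge slope deg (gauge yaw rel. board = -) -0.4 front x at mid 127.5 ymid -1.8
```

View pics/c.png

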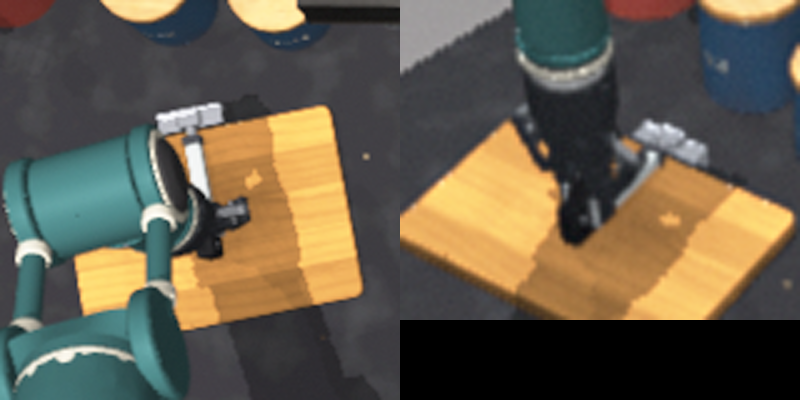

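The lip is past the far edge: front of head at board x ≈ 127.5, so the inner face is at about 122. The gauge lies on the board, square within 1°. I'll start the pull in stages.

Request:
arm_command(
  moves=[
    [[0,0,0,0,0,0],[-3,0,0,0,0,0],[-8,0,0,0,0,0],[-14,0,0,0,0,0],[-20,0,0,0,0,0],[-26,0,0,0,0,0],[-32,0,0,0,0,0],[-38,0,0,0,0,0],[-40,0,0,0,0,0],[-40,0,0,0,0,0]],
  ],
)

```text
t: 9.1
tcp_pos: [0.4882, 0.17, 0.0326]
orientation: [-3.141, -0.005, 0.215]
contact_force: [6.0, 2.5, 3.0]
opening: 0.0211
grip_force: 60.0
```

```bash
python3 - <<'E'
from h import *; from rig import telemetry,optics
s=telemetry.observe(); print(s["t"],s["tcp_pos"],s["orientation"],s["contact_force"],s["torque"],s["opening"])
for n in("scene","top"):
    c=optics.read_camera(n); np.savez(f"pics/{n}3.npz",**c)
E
python3 m.py 3 .034
```

```text
9.1 [0.48821948 0.16996267 0.03255693] [-3.14102389 -0.0050373   0.21472596] [5.97785196 2.47425655 2.98380856] [ 0.27455923 -0.68056013  0.01949702] 0.02114794734931906
z head pct [0.0264 0.03   0.0359]
board-frame contour x 76.9 110.9 y -37.2 33.2
front edge slope deg (gauge yaw rel. board = -) 0.44 front x at mid 109.8 ymid -2.0
```

The lip has met the edge (front at 109.8, so the lip is at about 105) and the rod is out about 20 mm. I'll pull about 41 mm more.

Request:
arm_command(
  moves=[
    [[-5,0,0,0,0,0],[-11,0,0,0,0,0],[-17,0,0,0,0,0],[-23,0,0,0,0,0],[-29,0,0,0,0,0],[-34,0,0,0,0,0],[-38,0,0,0,0,0],[-41,0,0,0,0,0],[-41,0,0,0,0,0],[-41,0,0,0,0,0]],
  ],
)

```text
t: 10.45
tcp_pos: [0.449, 0.1616, 0.0326]
orientation: [-3.141, -0.007, 0.215]
contact_force: [7.2, 4.5, 1.4]
opening: 0.0211
grip_force: 59.5
```

```bash
python3 - <<'E'
from h import *; from rig import telemetry,optics
s=telemetry.observe(); print(s["t"],s["tcp_pos"],s["orientation"],s["contact_force"],s["torque"],s["opening"])
for n in("scene","top"):
    c=optics.read_camera(n); np.savez(f"pics/{n}4.npz",**c)
a=load("top",4)["image"][180:250,170:240,::-1]; b=load("scene",4)["image"][150:200,240:300,::-1]
cv2.imwrite("pics/d.png",np.hstack([cv2.resize(a,(400,400),interpolation=cv2.INTER_CUBIC),cv2.copyMakeBorder(cv2.resize(b,(400,333),interpolation=cv2.INTER_CUBIC),0,67,0,0,cv2.BORDER_CONSTANT)]))
E
python3 m.py 4 .034
```

```text
10.45 [0.44904684 0.16162966 0.03256994] [-3.14067773 -0.00674709  0.21495323] [7.18057667 4.48140979 1.39451102] [ 0.40203502 -0.88650344  0.14383935] 0.021093049775940374
z head pct [0.0258 0.0303 0.036 ]
board-frame contour x 76.9 110.9 y -37.2 33.2
front edge slope deg (gauge yaw rel. board = -) 0.34 front x at mid 109.8 ymid -2.0
```

View pics/d.png

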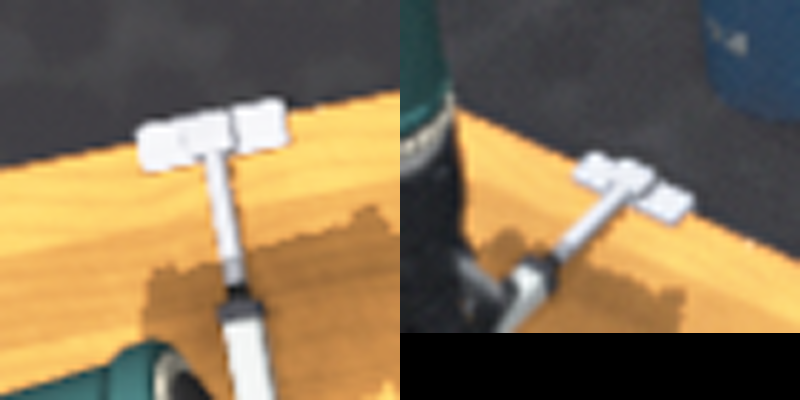

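The dark band is out and touching the collar at crop (235,292). TCP travel (78.2 mm) minus head travel (17.7 mm) gives a rod extension of about 60.5 mm. I'll go 3 mm further to sit mid-window.

Request:
arm_command(
  moves=[
    [[-1,0,0,0,0,0],[-2,0,0,0,0,0],[-3,0,0,0,0,0],[-3,0,0,0,0,0],[-3,0,0,0,0,0],[-3,0,0,0,0,0],[-3,0,0,0,0,0],[-3,0,0,0,0,0],[-3,0,0,0,0,0],[-3,0,0,0,0,0]],
  ],
)

```text
t: 11.8
tcp_pos: [0.4465, 0.1611, 0.0326]
orientation: [-3.141, -0.008, 0.215]
contact_force: [9.2, 4.5, -0.2]
opening: 0.0214
grip_force: 59.4
```

```bash
python3 - <<'E'
from h import *; from rig import telemetry,optics
s=telemetry.observe(); print(s["t"],s["tcp_pos"],s["orientation"],s["contact_force"],s["torque"],s["opening"],s["grip_force"])
for n in("scene","top"):
    c=optics.read_camera(n); np.savez(f"pics/{n}5.npz",**c)
a=load("top",5)["image"][205:250,190:235,::-1]; b=load("scene",5)["image"][160:196,248:290,::-1]
cv2.imwrite("pics/e.png",np.hstack([cv2.resize(a,(400,400),interpolation=cv2.INTER_CUBIC),cv2.copyMakeBorder(cv2.resize(b,(400,343),interpolation=cv2.INTER_CUBIC),0,57,0,0,cv2.BORDER_CONSTANT)]))
# dark stretch along the rod in the top view: brightness along the axis, mm in board frame
c=load("top",5); b=np.radians(11.4); x=np.arange(10,95,2.); im=c["image"].astype(np.uint8)
X=np.c_[530.4+x*np.cos(b)+2*np.sin(b),179.8+x*np.sin(b)-2*np.cos(b),np.full(len(x),33)]/1000
q=X@c["R"].T+c["t"]; uv=(q[:,:2]/q[:,2:]*c["fx"]+[c["cx"],c["cy"]]).astype(np.float32)
v=cv2.remap(im,uv[:,0],uv[:,1],cv2.INTER_LINEAR).reshape(-1,3).mean(1)
print([(int(i),int(j)) for i,j in zip(x,v)])
E
python3 m.py 5 .034
```

```text
11.8 [0.44651825 0.16107436 0.03255051] [-3.14064598 -0.00753476  0.21494639] [ 9.17746979  4.47765737 -0.16102899] [ 0.50398156 -1.01656545  0.17904428] 0.021411038885312896 59.379796385765076
[(10, 110), (12, 89), (14, 88), (16, 104), (18, 119), (20, 114), (22, 76), (24, 50), (26, 49), (28, 101), (30, 147), (32, 175), (34, 185), (36, 208), (38, 222), (40, 228), (42, 229), (44, 232), (46, 235), (48, 238), (50, 237), (52, 234), (54, 231), (56, 229), (58, 228), (60, 230), (62, 235), (64, 237), (66, 234), (68, 231), (70, 229), (72, 228), (74, 228), (76, 230), (78, 234), (80, 235), (82, 233), (84, 230), (86, 228), (88, 227), (90, 228), (92, 233), (94, 246)]
z head pct [0.0263 0.0303 0.0361]
board-frame contour x 76.9 110.9 y -37.2 33.2
front edge slope deg (gauge yaw rel. board = -) 0.34 front x at mid 109.8 ymid -2.0
```

View pics/e.png

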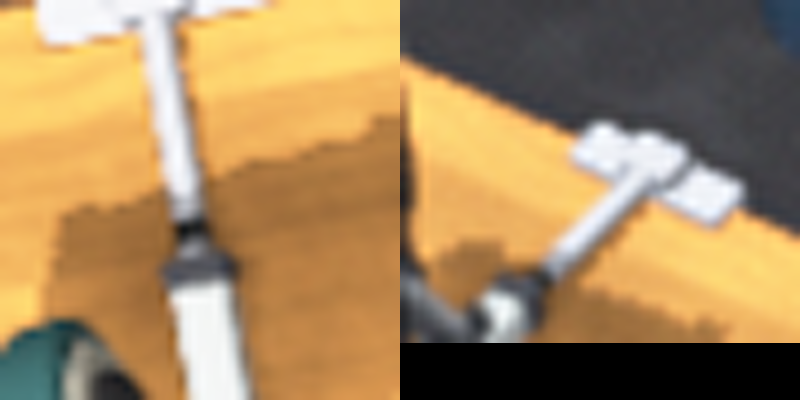

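The band is fully out, with about 3 mm of bare rod behind it at crop (192,247). Both estimates put the rod at about 63 mm. The lip is at the edge and the gauge is square and at rest, so I'm handing in.

```bash
python3 -c "
from rig import order; print(order.hand_in())"
```

```text
the job is handed in; nothing more can be done
None
```

I handed the job in with the gauge hooked square over the board's far edge and still gripped, the rod pulled out about 63 mm so the dark band is just clear of the sleeve; the hand-in returned no verdict.

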